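# Swap the empty dose tube in the sloping rack for a full one

## Task

The bean tube in the upper clip of the sloping rack is empty: pull it out of the clip and lay it down, not dropped, flat inside the steel tray. Then take the full tube lying on the shelf and push it down past the sprung roller jaw of that same upper clip until it sits fully home with the jaw closed over it, centred in the clip and with its stopper on the left like the tube below it. Let go of both and leave everything else where it stands.

Things in the scene. Friction and masses are not known exactly. Their poses are not given: they have to be found in the camera images.
- empty: the empty dose tube: clear acrylic barrel 30 mm diameter, 160 long; beech stopper (22 diameter) standing 20 mm out of its +x end, hexagonal metal cap (30 across flats, 14 long; stops rolling) at its -x end. Origin: on the axis, mid-barrel, near the balance point; x along the tube to the stopper. 70-140 g. Starts home in the rack's upper clip, stopper left.
- full: the full dose tube: clear acrylic barrel 30 mm diameter, 160 long; beech stopper (22 diameter) standing 20 mm out of its +x end, hexagonal metal cap (30 across flats, 14 long; stops rolling) at its -x end. Origin: on the axis, mid-barrel, near the balance point; x along the tube to the stopper. Dark beans inside, 90-180 g. Starts on the shelf before the rack, stopper left within 35 degrees.
- full_stopper (a point): outer end of the full tube's stopper, 100 mm from the tube's origin along its x axis; the hexagonal cap ends 81 mm from the origin the other way. The hexagon's faces are flush with the barrel, so the tube lies level, axis 15 mm above the shelf.
- upper_seat (a point): where a tube's axis sits, mid-barrel, when home in the upper clip (137 mm above the shelf; the rack is fixed during a run). y: level, along the clipped tube to the left (stopper end); z: straight out of the clip's mouth, square to the sloping board, 42 degrees from vertical, leaning to the robot; x: up the slope, away from the robot. Push along -z, pull along +z.
- upper_fork (a point): middle of the clip's left fork, 45 mm along seat y; a like one stands at -45 mm. Axes as upper_seat. Each is a V saddle between two steel prongs, 10 mm wide along y, 16.5 mm to each side of the axis; the down-slope prong rises 27 mm above it, tip flared out. Between the forks, seat y -38 to +38 mm, is room for the fingers: the board is 38 mm below the axis, the jaw's hinge shaft 28 mm.
- upper_roller (a point): centre of the left jaw roller (12 mm diameter, over the left fork; a like one over the right). Jaw closed it stands 13.5 mm up-slope of the seat axis and 16.6 mm out of it, so a tube laid on the clip stops about 33 mm above its seat until pushed. Axes turn with the roller: ignore them.
- upper_jaw (a joint): sprung roller jaw of the upper clip, hinged on the up-slope side (rad): 0 = closed on its stop, grows as it swings away up the slope, up to 0.7. A tube pushed in or pulled out wedges the rollers 5 to 8 mm aside (0.1 to 0.17 rad) against the spring: 5 to 17 N, most at first touch; past halfway the spring draws the tube home and the jaw snaps back to 0 over it.
- ledge_edge (a point): middle of the lower front edge of the rack's level glass cup ledge (15 mm thick, 245 wide, 112 deep), which runs parallel to the clipped tube and hangs over the upper clip: 5 mm behind the seat axis (horizontally, away from the robot) and 126 mm above it. A gripper pointing straight down at the clip strikes it; come in tilted, along the clip's mouth.
- tray: low stainless tray, fixed, on the shelf before the rack, left or right, the full tube being on the other side; 225 x 120 x 20 mm outside, walls and floor 3 mm. Origin: centre of its underside; x along its long side, z up. A tube lying in it has its axis 18 mm above the shelf.
- neighbour: another full dose tube, same shape, in the rack's lower clip, parallel to the upper one and 90 mm down the slope. Leave it. Origin on the axis at mid-barrel, x towards its stopper.
- cups: two stacked white ceramic cups, 78 mm wide, 86 mm tall together, standing on the rack's cup ledge (its top 278 mm above the shelf). Origin: centre of the foot. Leave them.
- jug: stainless milk jug, 92 mm wide, 98 mm tall. Origin: centre of its foot. Leave it.
- scoop: pale yellow plastic scoop, 155 mm long, 34 mm tall, bowl at its +x end. Origin: on the shelf below its middle. Leave it.
- tamper: steel tamper with a wooden handle, 58 mm wide, 85 mm tall, standing on the shelf between the tray and the full tube. Origin: centre of its foot. Leave it.
Things that resemble listed ones, but are neither listed nor needed, are in the scene too. What is shaped like the full but blue is not meant. What is shaped like the empty but purple or turquoise is not meant.

How it is judged:
By the outcome, as a careful person would: the job done as asked, in the order asked, and still so for the second after the job is handed in, with the robot touching nothing.
It also fails if it takes over 59 s, if anything falls off the work surface, if the arm or the gripper's body presses on something with over 40 N, if the wrist force passes 120 N, or if a joint passes its speed limit or range.

## Robot

A 6-joint arm with a two-finger parallel gripper is mounted at the origin on the work surface. World frame = base frame: x ahead of the robot, y to its left, z up, the work surface at z = 0. Lengths are in m, angles in rad, forces in N, time in s.
With the tool pointing down it reaches from about 0.425 to 1.125 m from the base axis. Payload 14.9 kg.
Tool frame: the origin (TCP) lies midway between the tips of the shut fingers; the grasp point (between the pads) lies 19 mm behind it (hold_point_z is the distance from the TCP to the grasp point, in m); z points along the fingers, y is the line along which they close (so a half turn about z gives the same grasp; the last joint's range is limited). The gripper opens to 91 mm and grips with 3 to 60 N. Pads are 32 mm wide; open, the fingers measure 118 mm over their backs; the gripper's body (76 mm by 178 mm) begins 60 mm behind the grasp point.
Start: joints at [-1.343, 0.379, 1.734, -0, 1.028, -0.033], TCP at [0.18, -0.676, 0.214] pointing down, gripper open.
Joint ranges: [-2.77, 2.77], [-0.74, 2.19], [0, 2.66], [-1.06, 4.2], [0.31, 2.87], [-3.08, 3.08]. Speed limits (rad/s): [1.89, 1.89, 2.39, 3.14, 3.14, 3.14].

## Interface

Orientations are given as a 3x3 rotation matrix whose columns are the frame's x, y, z axes.
In Python, from workcell import * gives the robot as it stands. The module is installed in compiled form; this text tells all that it offers. Calls block until the motion is done:
- movep(position, orientation): joint-space move of the TCP to a pose.
- move_linear(position, orientation=None, feed=0.15, threshold=None): straight line of the TCP; orientation=None keeps the orientation; feed is the mean speed in m/s. With threshold (N) it stops when the force on the tool has changed by that much, and returns True; else False.
- set_joints(angles): joint-space move.
- gripper_to(opening, force=None): finger opening in m; force is the grip in N (None keeps the last); returns when the fingers have stopped.
- pause(seconds).
- ik(position, orientation): joint angles nearest the present ones, or None.
- observe(): the state.
- capture(name): name is "scene" or "top" or "wrist"; returns the picture (420x560x3 uint8, blue, green, red); there is no depth.
- get_calibration(name): a dict with "fx", "fy", "cx", "cy" (pixels), "world_from_camera" (4x4, takes a point from camera to world coordinates); the wrist camera has in their place "tool_from_camera" (4x4, takes a point from camera to tool coordinates, whose origin is the TCP and whose axes are the flange's). Camera axes: x right, y up, looking along -z (the intrinsics and any distortion apply to the point x, -y, -z); pixel columns grow to the right and rows downward; lengths in m; the calibration is good to about 2 mm. A picture is of the moment at which its call begins: read the wrist's pose just before it. get_calibration takes no time and is no camera call.
A pose or a line that the arm cannot do raises MotionError and nothing moves.
- hand_in(): hands the job in; it is judged then, once.
The state is a dict: "clock": time; "joint_positions": joint angles; "dq": joint speeds; "tau": joint torques, N m; "eef_pos": TCP position; "tcp_rot": TCP orientation; "ft_force": force on the tool from outside, world axes, zero at the start; "torque": the same for the moment, N m; "gripper_width": finger opening in m; "grip_force": force on a finger pad.
Only numpy, scipy, OpenCV 4.12 (cv2) and the standard library are available. Lean on these libraries where they do the work, as an engineer would, in place of code of your own. Each camera call takes 0.05 s, during which the arm holds its last target. There are 200 camera calls.

## Working session

There is one attempt and no reset: what is moved stays moved. The work goes in short steps, each a Python script; the robot and the scene stay as the last script left them, time stands still between calls to the robot, and variables do not carry over. Pictures are saved under pics/ and viewed, at most 10 in all, crops included, and the job is handed in when it is done.

```bash
mkdir -p pics; python3 - <<'E'
from workcell import *
import cv2,numpy as np
for n in("scene","top"):
    cv2.imwrite(f"pics/{n}0.png",capture(n)); c=get_calibration(n); print(n,{k:(np.round(v,4).tolist()) for k,v in c.items()})
c=get_calibration("wrist");print({k:(np.round(v,4).tolist()) for k,v in c.items()})
s=observe();print(s["clock"],s["eef_pos"],s["tcp_rot"],s["ft_force"],s["gripper_width"])
E
```

```text
scene {'fx': 521.7455, 'fy': 521.7455, 'cx': 282.4821, 'cy': 215.6517, 'world_from_camera': [[-0.7037, -0.3709, 0.606, 1.4887], [0.7104, -0.3821, 0.5911, 0.9684], [0.0123, 0.8464, 0.5324, 1.0909], [0.0, 0.0, 0.0, 1.0]]}
top {'fx': 516.2872, 'fy': 516.2872, 'cx': 277.635, 'cy': 206.0056, 'world_from_camera': [[0.0065, 0.9966, -0.0819, 0.3272], [-1.0, 0.006, -0.0058, -0.0359], [-0.0053, 0.082, 0.9966, 1.8385], [0.0, 0.0, 0.0, 1.0]]}
{'fx': 356.7165, 'fy': 356.7165, 'cx': 275.8887, 'cy': 209.0085, 'tool_from_camera': [[0.0003, 0.968, 0.251, 0.0702], [1.0, -0.0005, 0.0004, -0.0014], [0.0005, 0.251, -0.968, -0.1704], [0.0, 0.0, 0.0, 1.0]]}
0.1 [ 0.18042978 -0.67598192  0.21334787] [[ 9.66176590e-01  2.57881253e-01 -2.36709291e-04]
 [ 2.57881361e-01 -9.66176103e-01  9.70393706e-04]
 [ 2.15434849e-05 -9.98614596e-04 -9.99999501e-01]] [ 0.13690685  0.84477972 -0.27972419] 0.09128974836713516
```

View pics/scene0.png

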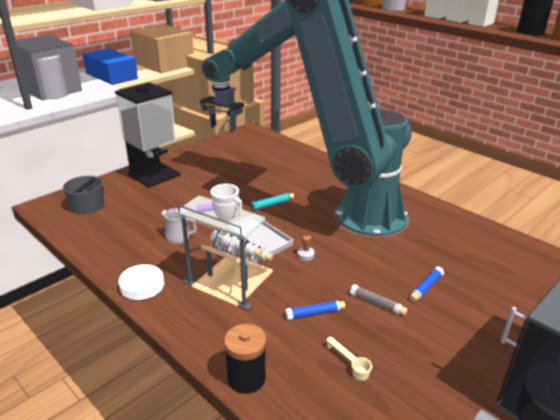

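View pics/top0.png

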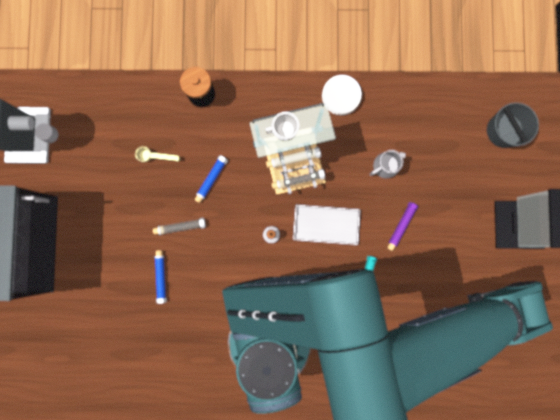

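Top view: the full tube lies at (180,227) with its stopper left at (155,231). The blue decoys are at (211,178) and (160,277), purple at (402,226), turquoise at (370,262). The tray is at (327,224), the tamper at (271,235). The rack is at (297,165), with the empty tube under the ledge and the neighbour below it.

```bash
cat > h.py <<'E'
from workcell import *
import cv2,numpy as np
def ray(n,uv,st=None):
    c=get_calibration(n)
    if n=="wrist":
        T=np.eye(4);T[:3,:3]=st["tcp_rot"];T[:3,3]=st["eef_pos"];T=T@np.array(c["tool_from_camera"])
    else:T=np.array(c["world_from_camera"])
    d=np.array([(uv[0]-c["cx"])/c["fx"],-(uv[1]-c["cy"])/c["fy"],-1.])
    return T[:3,3],T[:3,:3]@d
def onplane(n,uv,z,st=None):
    o,d=ray(n,uv,st);return o+d*(z-o[2])/d[2]
def meet(rays):
    A=0;b=0;P=[]
    for o,d in rays:
        d=d/np.linalg.norm(d);M=np.eye(3)-np.outer(d,d);A=A+M;b=b+M@o
    p=np.linalg.solve(A,b)
    return p,[np.linalg.norm(np.cross(p-o,d/np.linalg.norm(d))) for o,d in rays]
def seatR(yaw):  # columns x up slope, y left, z out of mouth
    a=np.array([np.cos(yaw),np.sin(yaw),0]);y=np.array([-np.sin(yaw),np.cos(yaw),0]);u=np.array([0,0,1.])
    t=np.radians(42);return np.c_[a*np.cos(t)+u*np.sin(t),y,-a*np.sin(t)+u*np.cos(t)]
def lean(yaw,deg,flip=1): # tool axis leaning deg from vertical to the robot, tool x along +-tube left
    a=np.array([np.cos(yaw),np.sin(yaw),0]);y=np.array([-np.sin(yaw),np.cos(yaw),0]);u=np.array([0,0,1.])
    t=np.radians(deg);z=a*np.sin(t)-u*np.cos(t);x=flip*y
    return np.c_[x,np.cross(z,x),z]
E
python3 - <<'E'
from h import *
for k,uv,z in [("ledgeL",(258,155),.263),("ledgeR",(335,138),.263),("neigh",(299,180),.077),("stop",(155,231),.015),("cap",(205,223),.015),("fmid",(180,227),.015),("tray",(327,224),0.02),("tamper",(271,235),.08),
 ("trayc",(293,205),.02),("trayc",(361,208),.02),("trayc",(359,245),.02),("trayc",(294,242),.02)]:
    print(k,onplane("top",uv,z).round(3))
q0=observe()["joint_positions"]
S=np.array([.72,-.08,.137]);yaw=np.radians(12)
for f in(1,-1):
  for d in (42,54):
    for off in (0,.06,.15):
        q=ik(S+seatR(yaw)[:,2]*off,lean(yaw,d,f));print(f,d,off,None if q is None else np.round(q,2))
  print(ik(np.array([.6,.25,.1]),lean(yaw,0,f)))
E
python3 - <<'E'
import cv2
a=cv2.imread('pics/top0.png')[95:265,130:390];cv2.imwrite('pics/topc.png',cv2.resize(a,None,fx=3,fy=3,interpolation=2))
E
```

```text
ledgeL [0.614 0.035 0.263]
ledgeR [ 0.669 -0.203  0.263]
neigh [ 0.562 -0.098  0.077]
stop [0.386 0.408 0.015]
cap [0.415 0.231 0.015]
fmid [0.401 0.319 0.015]
tray [ 0.414 -0.2    0.02 ]
tamper [ 0.373 -0.004  0.08 ]
trayc [ 0.481 -0.08   0.02 ]
trayc [ 0.471 -0.32   0.02 ]
trayc [ 0.341 -0.312  0.02 ]
trayc [ 0.35  -0.084  0.02 ]
1 42 0 None
1 42 0.06 [-0.29  0.25  2.14  1.34  0.34 -1.71]
1 42 0.15 [-0.35  0.05  2.21  1.05  0.42 -1.44]
1 54 0 [-0.29  0.42  2.14  2.18  0.49 -2.55]
1 54 0.06 [-0.33  0.29  2.21  2.02  0.48 -2.41]
1 54 0.15 [-0.4   0.08  2.29  1.71  0.48 -2.12]
[ 3.58937285e-01  4.49982866e-01  1.87900808e+00 -4.44089210e-16
  8.12601711e-01  1.49497774e-01]
-1 42 0 None
-1 42 0.06 [-0.29  0.25  2.14  1.34  0.34  1.44]
-1 42 0.15 [-0.35  0.05  2.21  1.05  0.42  1.7 ]
-1 54 0 [-0.29  0.42  2.14  2.18  0.49  0.59]
-1 54 0.06 [-0.33  0.29  2.21  2.02  0.48  0.73]
-1 54 0.15 [-0.4   0.08  2.29  1.71  0.48  1.03]
[ 3.58937285e-01  4.49982866e-01  1.87900808e+00 -4.44089210e-16
  8.12601711e-01 -2.99209488e+00]
```

View pics/topc.png

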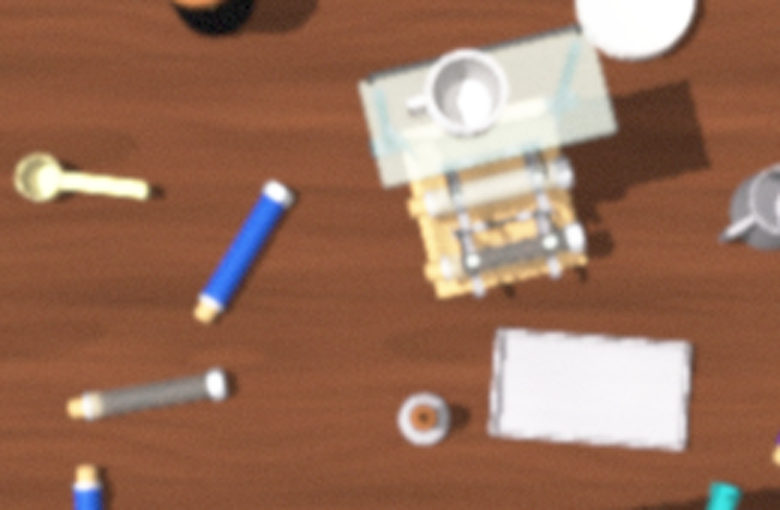

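The crop shows the listed full tube, grey with dark beans, at crop (150,395). Its stopper is left at (85,407) and its cap at (215,384). The empty (clear) tube runs from crop (418,207) to (565,175), the neighbour from (445,265) to (575,238), and the ledge front runs (383,187)–(617,130). The blue, purple and turquoise ones are decoys.

```bash
python3 - <<'E'
from h import *
c=lambda u,v:(130+u/3,95+v/3)
L=onplane("top",c(383,187),.278);R=onplane("top",c(617,130),.278)
print("ledge",L,R,np.linalg.norm(L-R),np.degrees(np.arctan2(-(L-R)[0],(L-R)[1])))
for k,uv,z in [("eS",(412,208),.137),("eC",(571,173),.137),("nS",(437,270),.077),("nC",(584,238),.077),("fS",(69,409),.015),("fC",(229,382),.015)]:
    print(k,onplane("top",c(*uv),z).round(3))
yaw=np.arctan2(-(L-R)[0],(L-R)[1])
M=(L+R)/2; S=M-np.array([np.cos(yaw),np.sin(yaw),0])*.005; S[2]=.137; print("seat",S)
for f in(1,-1):
  for d in (46,50,54,58):
    for off in (0,.06,.15):
        q=ik(S+seatR(yaw)[:,2]*off,lean(yaw,d,f));print(f,d,off,None if q is None else np.round(q,2))
print(ik(np.array([.4,.3,.15]),lean(.16,0,1)),ik(np.array([.4,-.2,.15]),lean(-.03,0,1)))
print(ik(np.array([.4,.3,.15]),lean(.16,0,-1)),ik(np.array([.4,-.2,.15]),lean(-.03,0,-1)))
E
```

```text
ledge [0.60445249 0.03522038 0.278     ] [ 0.66464001 -0.20325032  0.278     ] 0.24594880653585802 14.165031208946134
eS [0.606 0.009 0.137]
eC [ 0.646 -0.167  0.137]
nS [ 0.544 -0.018  0.077]
nC [ 0.582 -0.187  0.077]
fS [0.385 0.415 0.015]
fC [0.418 0.227 0.015]
seat [ 0.62969828 -0.08523855  0.137     ]
1 46 0 [-0.34  0.29  2.26  1.83  0.43 -2.28]
1 46 0.06 [-0.39  0.14  2.32  1.59  0.44 -2.07]
1 46 0.15 [-0.49 -0.08  2.38  1.24  0.54 -1.75]
1 50 0 [-0.36  0.3   2.28  1.99  0.5  -2.46]
1 50 0.06 [-0.41  0.16  2.34  1.78  0.5  -2.27]
1 50 0.15 [-0.51 -0.07  2.4   1.42  0.56 -1.93]
1 54 0 [-0.37  0.33  2.3   2.11  0.58 -2.59]
1 54 0.06 [-0.43  0.18  2.36  1.92  0.57 -2.42]
1 54 0.15 [-0.53 -0.06  2.43  1.57  0.61 -2.1 ]
1 58 0 [-0.39  0.35  2.31  2.2   0.67 -2.69]
1 58 0.06 [-0.45  0.21  2.38  2.03  0.65 -2.55]
1 58 0.15 [-0.55 -0.04  2.45  1.71  0.66 -2.25]
-1 46 0 [-0.34  0.29  2.26  1.83  0.43  0.86]
-1 46 0.06 [-0.39  0.14  2.32  1.59  0.44  1.07]
-1 46 0.15 [-0.49 -0.08  2.38  1.24  0.54  1.39]
-1 50 0 [-0.36  0.3   2.28  1.99  0.5   0.69]
-1 50 0.06 [-0.41  0.16  2.34  1.78  0.5   0.88]
-1 50 0.15 [-0.51 -0.07  2.4   1.42  0.56  1.21]
-1 54 0 [-0.37  0.33  2.3   2.11  0.58  0.55]
-1 54 0.06 [-0.43  0.18  2.36  1.92  0.57  0.72]
-1 54 0.15 [-0.53 -0.06  2.43  1.57  0.61  1.04]
-1 58 0 [-0.39  0.35  2.31  2.2   0.67  0.45]
-1 58 0.06 [-0.45  0.21  2.38  2.03  0.65  0.6 ]
-1 58 0.15 [-0.55 -0.04  2.45  1.71  0.66  0.89]
[ 5.96884227e-01  1.58918179e-01  2.16493850e+00 -4.44089210e-16
  8.17735971e-01  4.36884227e-01] [-5.15771592e-01  7.31756001e-02  2.26403632e+00 -4.44089210e-16
  8.04380729e-01 -4.85771592e-01]
[ 5.96884227e-01  1.58918179e-01  2.16493850e+00 -4.44089210e-16
  8.17735971e-01 -2.70470843e+00] [-5.15771592e-01  7.31756001e-02  2.26403632e+00 -4.44089210e-16
  8.04380729e-01  2.65582106e+00]
```

```bash
python3 - <<'E'
from h import *
import pickle
yaw=np.radians(13.5);S=np.array([.629,-.085,.137])
movep(S+seatR(yaw)[:,2]*.16,lean(yaw,54,-1))
s=observe();im=capture("wrist");cv2.imwrite("pics/w1.png",im);pickle.dump(s,open("w1.pkl","wb"))
print(s["clock"],s["eef_pos"],s["joint_positions"].round(2))
E
```

```text
2.425 [ 0.5251519  -0.11047675  0.25607825] [-0.54 -0.09  2.44  1.54  0.6   1.08]
```

View pics/w1.png

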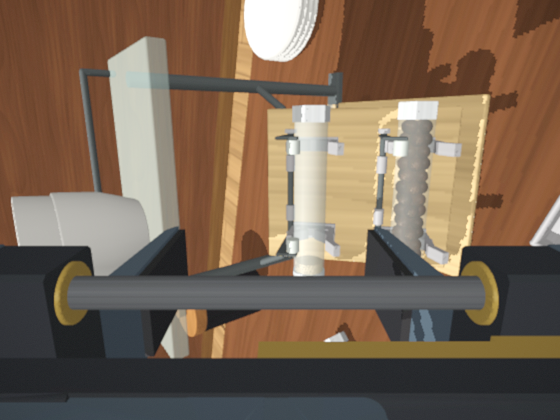

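The wrist view shows the empty tube in the upper clip at columns 295–327, with its cap at the top at (312,107–122). The clip rollers are at (293,145) and (293,246), the up-to-down-slope prongs at (331,147) and (333,243). The neighbour is at column ~415 and the ledge and cups are at left.

```bash
python3 - <<'E'
from h import *
import pickle
s=pickle.load(open("w1.pkl","rb"))
yaw=np.radians(13.5);S=np.array([.629,-.085,.137]);R=seatR(yaw)
def P(n,uv,z):
    p=onplane("wrist",uv,z,s);print(n,p.round(4),"seat frame mm",(R.T@(p-S)*1e3).round(1));return p
a=P("cap end",(312,106.5),.137);b=P("axis180",(311,180),.137);c=P("axis215",(310.5,215),.137);d=P("axis 262",(309,262),.137)
print(np.degrees(np.arctan2(-(c-a)[0],(c-a)[1])),np.degrees(np.arctan2(-(d-a)[0],(d-a)[1])))
# plane of neighbour
a=P("ncap",(418,101),.077);c=P("nax",(410,215),.077);print(np.degrees(np.arctan2(-(c-a)[0],(c-a)[1])))
# rollers, prongs: points in seat plane z offset
def SP(n,uv,h):
    o,d=ray("wrist",uv,s);o2=R.T@(o-S);d2=R.T@d;p=o2+d2*(h-o2[2])/d2[2];print(n,(p*1e3).round(1));return p
SP("rollR",(293,145),.0226);SP("rollL",(293,246),.0226);SP("prR",(332,147),.025);SP("prL",(333,244),.025)
for e in("ledge front bottom top",):
    SP("le",(168,165),.09)
# widths in the image rows
im=cv2.imread("pics/w1.png")
a=im[100:290,265:350];b=im[90:270,365:500]
z=cv2.resize(a,None,fx=3,fy=3,interpolation=2);cv2.imwrite("pics/w1c.png",np.hstack([z[:540],cv2.resize(b,None,fx=3,fy=3,interpolation=2)]))
E
```

```text
cap end [ 0.6491 -0.1606  0.137 ] seat frame mm [  1.4 -78.2  -1.3]
axis180 [ 0.6327 -0.0969  0.137 ] seat frame mm [  0.6 -12.4  -0.5]
axis215 [ 0.6243 -0.0642  0.137 ] seat frame mm [ 0.2 21.3 -0.2]
axis 262 [ 0.6134 -0.0172  0.137 ] seat frame mm [ 0.5 69.6 -0.5]
14.466051892442266 13.977201775980584
ncap [ 0.5867 -0.1797  0.077 ] seat frame mm [-87.2 -82.2  -2.3]
nax [ 0.5608 -0.0848  0.077 ] seat frame mm [-89.4  16.1  -0.3]
15.230440328846871
rollR [ 14.1 -46.1  22.6]
rollL [13.  45.3 22.6]
prR [-19.  -45.1  25. ]
prL [-23.2  39.8  25. ]
le [ 95.  -35.5  90. ]
```

View pics/w1c.png

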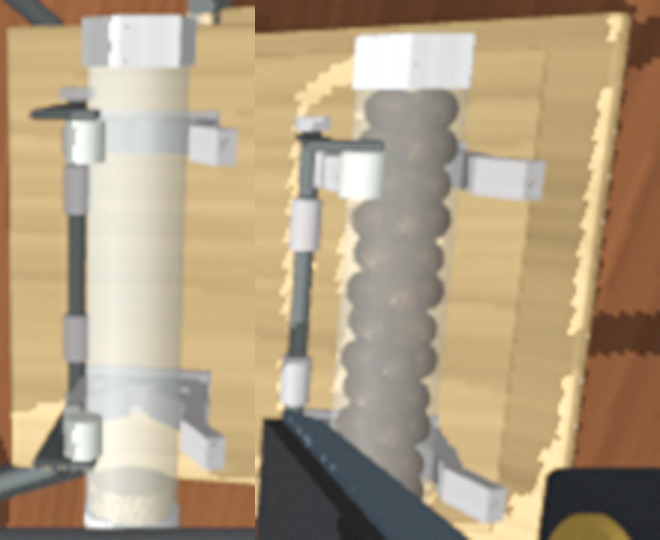

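```bash
cat >> h.py <<'E'
yaw=np.radians(14.0);S=np.array([.6295,-.0846,.137]);R=seatR(yaw);OFF=.012
def rep(m=""):
    s=observe();print(m,round(s["clock"],2),np.round(s["eef_pos"],4),"F",np.round(s["ft_force"],1),"w",round(s["gripper_width"],4),"g",round(s["grip_force"],1));return s
E
python3 - <<'E'
from h import *
T=lean(yaw,54,-1)
gripper_to(.062,40)
print(move_linear(S+R[:,2]*.06+T[:,2]*OFF,T,feed=.12,threshold=20));rep()
print(move_linear(S+T[:,2]*OFF,T,feed=.06,threshold=12));rep()
gripper_to(.0,40);rep("grip")
E
```

```text
False
 4.18 [ 0.5998 -0.092   0.1749] F [ 0.1  0.1 -0.6] w 0.0618 g 0.0
False
 5.33 [ 0.6388 -0.0823  0.1302] F [ 0.4 -0.3 -0.4] w 0.0619 g 0.0
grip 5.93 [ 0.6397 -0.0822  0.1309] F [1.1 1.2 4.5] w 0.0291 g 40.0
```

```bash
python3 - <<'E'
from h import *
T=lean(yaw,54,-1);p=observe()["eef_pos"]
for d in (.02,.045,.10):
    move_linear(p+R[:,2]*d,T,feed=.06 if d<.05 else .12);s=rep(d)
print((R.T@s["ft_force"]).round(1))
cv2.imwrite("pics/w2.png",capture("wrist"))
t=capture("top");cv2.imwrite("pics/t2.png",t)
# tray: bright greyish region
c=t[190:260,280:375];g=cv2.cvtColor(c,cv2.COLOR_BGR2HSV);m=((g[...,1]<50)&(g[...,2]>110)).astype('uint8')
m=cv2.morphologyEx(m,cv2.MORPH_CLOSE,np.ones((5,5)));k=max(cv2.findContours(m,0,2)[0],key=cv2.contourArea)
box=cv2.boxPoints(cv2.minAreaRect(k))+[280,190];print(box)
w=np.array([onplane("top",b,.02) for b in box]);print(w.round(3),"c",w.mean(0).round(4),[np.linalg.norm(w[i]-w[i-1]).round(3) for i in range(4)])
E
```

```text
0.02 6.42 [ 0.6244 -0.0859  0.1443] F [-8.7 -6.7 -7.4] w 0.0295 g 40.0
0.045 6.98 [ 0.6107 -0.0896  0.1646] F [ 0.4 -0.9 -1.8] w 0.0292 g 40.0
0.1 7.59 [ 0.5751 -0.0985  0.2051] F [-1.  -0.6 -1.2] w 0.0292 g 40.0
[-1.6 -0.3 -0.1]
[[291.99769974 239.78164291]
 [295.2558403  194.98224306]
 [360.99900818 199.76356506]
 [357.74087524 244.56296539]]
[[ 0.358 -0.077  0.02 ]
 [ 0.516 -0.087  0.02 ]
 [ 0.501 -0.32   0.02 ]
 [ 0.343 -0.307  0.02 ]] c [ 0.4294 -0.1978  0.02  ] [np.float64(0.231), np.float64(0.159), np.float64(0.233), np.float64(0.158)]
```

View pics/w2.png

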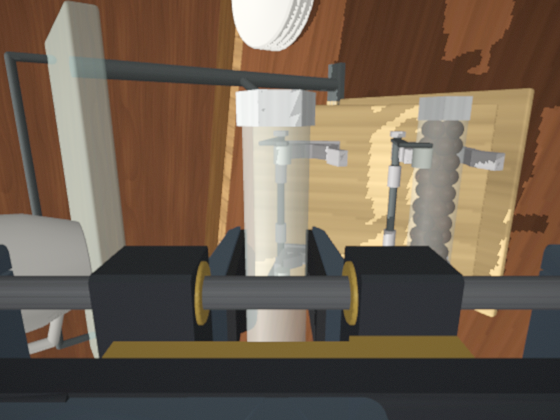

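The tube is held between the fingers (column ~277, cap at (276,107)). The upper clip is empty with its jaw closed. I'll take the tray outline from the first top picture, where nothing hides it.

```bash
python3 - <<'E'
from h import *
t=cv2.imread("pics/top0.png")
c=t[195:252,283:375];g=cv2.cvtColor(c,cv2.COLOR_BGR2HSV);m=((g[...,1]<70)&(g[...,2]>90)).astype('uint8')
k=max(cv2.findContours(m,0,2)[0],key=cv2.contourArea)
box=cv2.boxPoints(cv2.minAreaRect(k))+[283,195];print(box.round(1))
w=np.array([onplane("top",b,.02) for b in box]);print(w.round(3),"c",w.mean(0).round(4),[np.linalg.norm(w[i]-w[i-1]).round(3) for i in range(4)])
q=observe()["joint_positions"]
for X in ([.415,-.2],[.43,-.2]):
  for f in (1,-1):
    for z in(.1,.006): 
        j=ik(np.array(X+[z]),lean(-.04,0,f));print(X,f,None if j is None else j.round(2))
    for d in (15,30): 
        j=ik(np.array(X+[.1]),lean(-.04,d,f));print(d,None if j is None else j.round(2))
E
```

```text
[[291.7 240.4]
 [294.5 203.3]
 [361.4 208.3]
 [358.6 245.4]]
[[ 0.356 -0.076  0.02 ]
 [ 0.487 -0.085  0.02 ]
 [ 0.47  -0.321  0.02 ]
 [ 0.34  -0.31   0.02 ]] c [ 0.4132 -0.1979  0.02  ] [np.float64(0.235), np.float64(0.131), np.float64(0.237), np.float64(0.131)]
[0.415, -0.2] 1 [-0.5   0.19  2.25 -0.    0.7  -0.46]
[0.415, -0.2] 1 [-0.5   0.39  2.26 -0.    0.49 -0.46]
15 [-0.58  0.12  2.37  0.31  0.44 -0.81]
30 [-0.67  0.1   2.48  1.19  0.33 -1.74]
[0.415, -0.2] -1 [-0.5   0.19  2.25 -0.    0.7   2.68]
[0.415, -0.2] -1 [-0.5   0.39  2.26 -0.    0.49  2.68]
15 [-0.58  0.12  2.37  0.31  0.44  2.33]
30 [-0.67  0.1   2.48  1.19  0.33  1.41]
[0.43, -0.2] 1 [-0.48  0.21  2.23 -0.    0.7  -0.44]
[0.43, -0.2] 1 [-0.48  0.41  2.23 -0.    0.5  -0.44]
15 [-0.56  0.14  2.35  0.3   0.44 -0.78]
30 [-0.65  0.12  2.46  1.18  0.31 -1.71]
[0.43, -0.2] -1 [-0.48  0.21  2.23 -0.    0.7   2.7 ]
[0.43, -0.2] -1 [-0.48  0.41  2.23 -0.    0.5   2.7 ]
15 [-0.56  0.14  2.35  0.3   0.44  2.36]
30 [-0.65  0.12  2.46  1.18  0.31  1.43]
```

```bash
cat > place.py <<'E'
from h import *
ty=np.radians(-4.1);C=np.array([.413,-.198,0]);l=np.array([-np.sin(ty),np.cos(ty),0]);P=C-.0095*l;D=lean(ty,0,-1)
E
python3 - <<'E'
from place import *
T=lean(yaw,54,-1)
move_linear(np.array([.48,-.17,.27]),T,feed=.2);rep()
movep(P+[0,0,.14],D);rep()
move_linear(P+[0,0,.03],D,feed=.15);rep()
print(move_linear(P+[0,0,.0045],D,feed=.02,threshold=3.5));rep()
cv2.imwrite("pics/w3.png",capture("wrist"))
E
```

```text
8.52 [ 0.4803 -0.1697  0.2695] F [-0.1 -0.  -1.4] w 0.0295 g 40.0
 9.93 [ 0.4123 -0.2069  0.1397] F [ 1.4 -0.6 -0.6] w 0.0292 g 40.0
 10.81 [ 0.4127 -0.2077  0.0306] F [ 0.8  0.  -0.5] w 0.0293 g 40.0
True
 11.78 [ 0.4123 -0.2074  0.0088] F [-2.1  1.4  8.5] w 0.0292 g 40.0
```

View pics/w3.png

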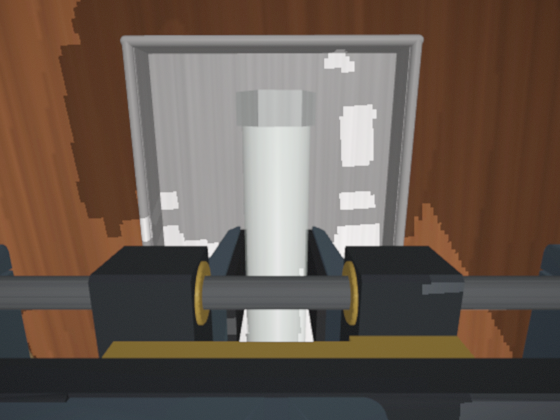

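The tube is in contact inside the tray, centred between the walls (walls at columns 140 and 410, tube at 277, cap at (275,107)). I'll release it and go to look at the full tube.

```bash
python3 - <<'E'
from place import *
import pickle
gripper_to(.044);rep()
move_linear(P+[0,0,.10],D,feed=.15)
cv2.imwrite("pics/w4.png",capture("wrist"))
fy=np.radians(9.9)
movep(np.array([.40,.313,.17]),lean(fy,0,-1))
gripper_to(.07)
s=rep();im=capture("wrist");cv2.imwrite("pics/w5.png",im);pickle.dump(s,open("w5.pkl","wb"))
a=cv2.imread("pics/w4.png");cv2.imwrite("pics/w45.png",np.hstack([cv2.resize(a,(400,300)),cv2.resize(im,(400,300))]))
E
```

```text
12.28 [ 0.4118 -0.2072  0.0085] F [-0.3 -0.6  0. ] w 0.044 g 0.0
 18.11 [0.4   0.313 0.17 ] F [ 0.4 -0.4  1.1] w 0.0695 g 0.0
```

View pics/w45.png

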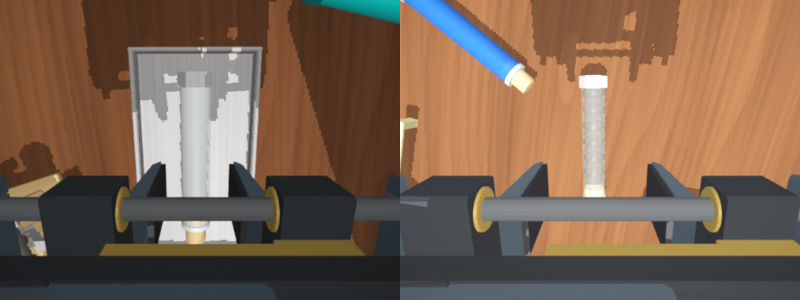

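Left: the empty tube lies flat in the tray, stopper inside. Right: the full tube with its dark beans, cap at about (593,82) of the pair, barrel end just above the gripper at (595,188). The blue decoy is away at upper left.

```bash
python3 - <<'E'
from h import *
import pickle
s=pickle.load(open("w5.pkl","rb"));im=cv2.imread("pics/w5.png")
g=cv2.cvtColor(im,cv2.COLOR_BGR2HSV)[90:270,235:320]
m=(g[...,1]<75).astype('uint8')
m=cv2.morphologyEx(m,cv2.MORPH_OPEN,np.ones((5,5)))
for r in range(0,180,12):
    c=np.where(m[r])[0]
    if len(c):print(r+90,c.min()+235,c.max()+235)
k=np.where(m[:,35:55].sum(1)>10)[0];print("rows",k.min()+90,k.max()+90)
cv2.imwrite("pics/w5c.png",cv2.resize(im[90:280,235:330],None,fx=3,fy=3))
for uv in [(277,105),(277,180),(277,250)]:print(onplane("wrist",uv,.015,s).round(4))
E
```

```text
114 250 290
126 254 286
138 255 286
150 255 286
162 255 286
174 255 286
186 256 286
198 256 286
210 256 286
222 257 286
234 257 286
246 257 286
258 257 286
rows 105 269
[0.4122 0.2352 0.015 ]
[0.4007 0.3006 0.015 ]
[0.3888 0.3684 0.015 ]
```

View pics/w5c.png

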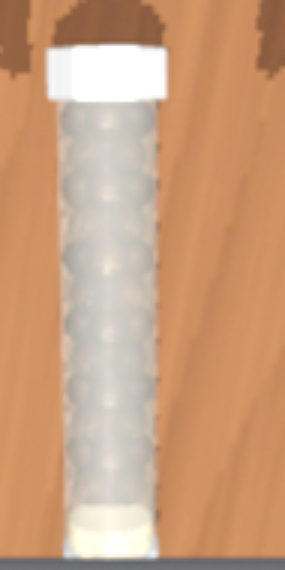

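```bash
cat > full.py <<'E'
from h import *
import pickle
s=pickle.load(open("w5.pkl","rb"))
a=onplane("wrist",(271,105),.015,s);b=onplane("wrist",(271.6,255),.015,s)
u=(b-a)/np.linalg.norm(b-a);O=a+.081*u;fy=np.arctan2(-u[0],u[1]);F=lean(fy,0,-1)
E
python3 - <<'E'
from full import *
print(a,b,O,np.degrees(fy),"barrel end dist",np.linalg.norm(onplane("wrist",(271.6,275),.015,s)-a), "top view cap .418 .227 stop .385 .415")
top=np.array([.418,.227,0]);print("O from top", top+.081*(np.array([.385,.415,0])-top)/.191)
gripper_to(.056,45)
move_linear(O+[0,0,.06],F,feed=.2)
print(move_linear(O+[0,0,.0035],F,feed=.06,threshold=8));rep()
gripper_to(0,45);rep("grip")
cv2.imwrite("pics/w6.png",capture("wrist"))
E
```

```text
[0.41737967 0.23606002 0.015     ] [0.39307612 0.37445962 0.015     ] [0.40337009 0.31583928 0.015     ] 9.959833636776612 barrel end dist 0.16169540521623904 top view cap .418 .227 stop .385 .415
O from top [0.40400524 0.30672775 0.        ]
False
 20.31 [0.4036 0.316  0.0188] F [-0.5 -0.4 -0.3] w 0.0561 g 0.0
grip 20.87 [0.4035 0.3159 0.0186] F [-0.4  1.1  2.3] w 0.0271 g 44.0
```

I added the tube's 15 mm height twice, so the grip is too high. I'll reopen and go lower.

```bash
python3 - <<'E'
from full import *
O[2]=0
gripper_to(.056,45)
print(move_linear(O+[0,0,.0035],F,feed=.04,threshold=8));rep()
gripper_to(0,45);rep("grip")
im=capture("wrist");cv2.imwrite("pics/w6.png",im)
move_linear(O+[0,0,.22],F,feed=.2);rep()
im2=capture("wrist");cv2.imwrite("pics/w7.png",im2)
cv2.imwrite("pics/w67.png",np.hstack([cv2.resize(im,(400,300)),cv2.resize(im2,(400,300))]))
T=lean(yaw,54,-1);p=S+R[:,2]*.14
print([ik(x,T) for x in (S,p,np.array([.45,-.0,.3]),np.array([.45,.1,.3]))])
E
```

```text
False
 22.06 [0.4032 0.3157 0.0032] F [-0.3 -0.2 -0.1] w 0.0558 g 0.0
grip 22.58 [0.4034 0.3159 0.0036] F [-0.7 -0.5  3.1] w 0.0293 g 45.0
 23.87 [0.4028 0.3154 0.2189] F [ 0.5 -0.1 -1.2] w 0.0299 g 45.0
[array([-0.3697082 ,  0.3258234 ,  2.29690578,  2.11598345,  0.57660205,
        0.55165534]), array([-0.51791289, -0.03297554,  2.42325601,  1.61801338,  0.59353602,
        1.00245989]), array([-0.31196024, -0.46979129,  2.59121264,  1.25106544,  0.46677704,
        1.57542722]), None]
```

View pics/w67.png

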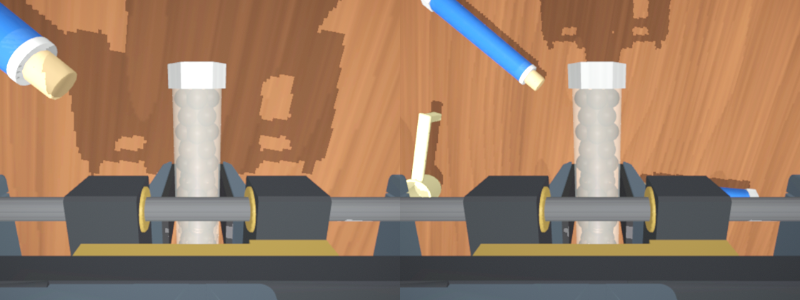

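Both views show the full tube held along the pads, cap at (197,75) and (597,75) of the pair, with nothing disturbed. Next I compare the cap-end row with that of the empty tube in w2, then carry the tube over.

```bash
python3 - <<'E'
from h import *
for n in("w2","w3","w6","w7"):
    g=cv2.cvtColor(cv2.imread(f"pics/{n}.png"),cv2.COLOR_BGR2GRAY).astype(float)[70:135,262:290].mean(1)
    d=np.diff(g);i=np.argsort(-abs(d))[:5];print(n,[(int(k)+70.5,int(d[k])) for k in i])
T=lean(yaw,54,-1)
movep(np.array([.43,-.1,.27]),lean(yaw,0,-1));rep()
movep(np.array([.49,-.119,.28]),T);s=rep()
c=get_calibration("wrist")
E
```

```text
w2 [(88.5, 83), (89.5, 39), (87.5, 35), (73.5, -11), (72.5, -10)]
w3 [(126.5, 15), (125.5, 12), (89.5, 11), (88.5, 8), (127.5, 5)]
w6 [(85.5, 77), (86.5, 43), (124.5, -19), (123.5, -16), (84.5, 14)]
w7 [(85.5, 76), (86.5, 44), (124.5, -19), (123.5, -15), (84.5, 13)]
 28.29 [ 0.43   -0.0999  0.27  ] F [-0.5  0.4 -1.5] w 0.0293 g 45.0
 29.57 [ 0.4902 -0.1189  0.2802] F [-0.   0.2 -1. ] w 0.0294 g 45.0
```

```bash
python3 - <<'E'
from h import *
T=lean(yaw,54,-1);p=S+.001*R[:,1]+.0114*T[:,2]
move_linear(p+R[:,2]*.045,T,feed=.15);s=rep()
for d in(.033,.025,.018,.012,.006,.002,-.0005):
    h=move_linear(p+R[:,2]*d,T,feed=.05,threshold=35);s=rep((d,h));print("  seatF",(R.T@s["ft_force"]).round(1),"pos err",(R.T@(s["eef_pos"]-p)*1e3).round(1))
    if h:break
E
```

```text
30.84 [ 0.6089 -0.0888  0.1641] F [-0.  -0.  -1.8] w 0.0294 g 45.0
(0.033, False) 31.23 [ 0.6168 -0.0867  0.1545] F [-0.   0.2 -1.1] w 0.0292 g 45.0
  seatF [-0.7  0.2 -0.9] pos err [-0.2  0.1 32.8]
(0.025, False) 31.54 [ 0.6207 -0.0855  0.1471] F [-4.1 -2.8 -7.5] w 0.0292 g 45.0
  seatF [-8.5 -1.7 -2.5] pos err [-2.2  0.3 24.5]
(0.018, False) 31.83 [ 0.6251 -0.0843  0.1418] F [-6.7 -3.8 -6. ] w 0.029 g 45.0
  seatF [-9.5 -2.   0.5] pos err [-2.2  0.3 17.5]
(0.012, False) 32.1 [ 0.6305 -0.0832  0.1388] F [ 3.4  2.2 -6.6] w 0.0291 g 45.0
  seatF [-1.5  1.3 -7.5] pos err [-0.2  0.2 11.7]
(0.006, False) 32.37 [ 0.6347 -0.0821  0.1346] F [  9.2   5.2 -10.1] w 0.0289 g 45.0
  seatF [  0.8   2.9 -14.3] pos err [0.2 0.1 5.5]
(0.002, False) 32.62 [ 0.6373 -0.0815  0.1316] F [ 8.8  5.7 -9. ] w 0.029 g 45.0
  seatF [  1.4   3.4 -13.3] pos err [0.2 0.1 1.5]
(-0.0005, False) 32.87 [ 0.6389 -0.0814  0.13  ] F [ 4.8  2.7 -2.1] w 0.029 g 45.0
  seatF [ 2.5  1.5 -5.1] pos err [ 0.3 -0.2 -0.7]
```

```bash
python3 - <<'E'
from h import *
T=lean(yaw,54,-1);p=S+.001*R[:,1]+.0114*T[:,2]
h=move_linear(p+R[:,2]*-.0035,T,feed=.02,threshold=14);s=rep(h);print("  seatF",(R.T@s["ft_force"]).round(1),"pos err",(R.T@(s["eef_pos"]-p)*1e3).round(1))
gripper_to(.05);s=rep("open")
q=s["eef_pos"]
move_linear(q-T[:,2]*.04,T,feed=.08);rep()
move_linear(S+R[:,2]*.16,T,feed=.2);s=rep()
im=capture("wrist");cv2.imwrite("pics/w8.png",im)
cv2.imwrite("pics/t8.png",capture("top"))
a=im[90:290,255:500];cv2.imwrite("pics/w8c.png",cv2.resize(a,None,fx=3,fy=3,interpolation=2))
E
```

```text
True 33.08 [ 0.6413 -0.081   0.1294] F [ 3.  -0.4  2.5] w 0.0292 g 45.0
  seatF [ 3.7 -1.1 -0. ] pos err [ 1.7 -0.3 -2.7]
open 33.59 [ 0.6404 -0.0807  0.1287] F [-0.1 -0.8  1.2] w 0.05 g 0.0
 34.24 [ 0.6092 -0.0887  0.1524] F [-1.   0.4 -0.3] w 0.0502 g 0.0
 35.07 [ 0.5258 -0.1104  0.2555] F [-0.2 -1.7  0.4] w 0.0499 g 0.0
```

View pics/w8c.png

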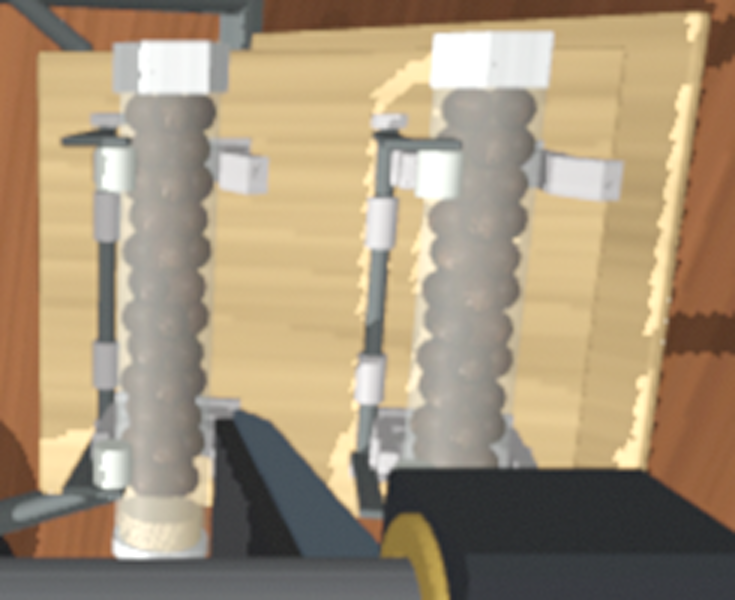

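The full tube sits in the upper clip with its rollers back at the closed position, (293,145) as at the start. Its cap end is within 1 mm of where the empty tube's was, and its stopper is left. The empty tube already showed flat in the tray after release.

```bash
python3 -c "
from workcell import *
print(hand_in())"
```

```text
the job is handed in; nothing more can be done
None
```

The job is handed in after about 35 s of robot time: the empty tube lies flat in the tray, and the full tube sits in the upper clip with the jaw closed, centred to about 1 mm by camera and stopper left.

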